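# Put the fork tub back in its labelled bay and pin it for the road

## Task

We are packing up the crepe stall and the tub of forks is still out on the counter. Slide it along the counter, without lifting or tipping it, front lip last, under the front rail and fully home against the back of the rack bay whose label shows a fork. Then take the retaining pin from its wooden stand, put it down through the rail and the tub's lip until its collar rests on the rail, let go, and leave everything else where it stands.

Things in the scene. Friction and masses are not known exactly. Their poses are not given: they have to be found in the camera images.
- rack: Fixed steel rack, 310 mm wide (its y), 70 mm high at the rail, 82 mm at its rear. Three bottomless bays at y = -100, 0, 100 mm, each 90 mm clear, with a label plate on the ledge behind (fork, knife or spoon; the order changes). Divider noses taper to an edge at x = -20 mm; back stop at x = 130 mm. Origin on the counter below the middle rail hole; x points into the bays.
- fork_label: White plate 54 x 84 mm with a black fork silhouette, flat on the rack's rear ledge (68 mm high) at the end of its bay. Origin at its underside centre, 132 mm beyond the bay's rail hole; x points into the bay as for the rack. The bays with the spoon and fork labels are empty.
- fork_hole (a point): Centre of the fork bay's 14 mm pin hole, at the top face (70 mm high) of the aluminium rail that runs across the mouths of the bays (32 mm deep, underside 62 mm high, so tubs pass below). Its x points into the bay, y across it. With the tub fully home, the tub's origin is 55 mm beyond this point and its slot right below it.
- fork_tub: Loose black tub heaped with white forks, 150 mm long (x), 84 mm wide (y), 58 mm high, 0.3 to 0.65 kg, too wide to grasp; it slides on the counter. Origin at its underside centre; x points to its rear end, which enters the bay first. The front end is an upright flat face at x = -75 mm below a flat lip 40 mm deep, 6 mm thick, level with the top, with a slot for the pin.
- fork_tub_slot (a point): Centre of the slot in the fork tub's lip at its top face (58 mm high): 14 mm along the tub by 22 mm across, 55 mm in front of the tub's origin.
- pin_mid (a point): Mid-height of the loose steel retaining pin (89 mm, 80 g) standing in the wooden stand; z up along it. From the tip: shank 10 mm thick, 45 mm long, tapered at the last 7 mm; collar 24 mm across, 4 mm thick; round grip 18 mm thick, 40 mm long, its middle 24.5 mm above this point. This point is 44.5 mm above the tip, 0.5 mm below the collar's underside.
- pin: The same pin; origin at its tip, z up along it.
- pin_stand: Fixed wooden block 90 mm (x) x 56 mm (y) x 52 mm high with two 14 mm holes 44 mm apart; the pin's collar rests on its top. Origin at its underside centre.
- knife_tub: Identical tub with knives, already in its bay with its own pin through the rail (its grip reaches 114 mm high); fixed. Origin at its underside centre.
- spoon_tub: Identical loose tub with spoons and a pin standing in its lip, 102 mm high with the pin, farther off on the counter; not to be moved. Origin at its underside centre.
- jam_jar: Loose jam jar, 68 mm across, 80 mm high; a bystander. Origin under it.
- fork_cup: Loose clear cup of upright forks, 92 mm across, about 165 mm high; a bystander. Origin under it.
- napkins: Loose stack of napkins 120 x 120 x 30 mm near the robot; a bystander. Origin under it.
- crepe_turner: Loose flat wooden crepe turner 280 mm long lying on the counter; a bystander. Origin under it, 10 mm from the middle.
- syrup: Loose glass syrup bottle 60 mm across, 190 mm high, behind and left of the rack; a bystander. Origin under it.
- plates: Loose stack of plates 160 mm across, 36 mm high, near the robot; a bystander. Origin under it.
Mind the look-alikes: they are no part of the job. Of the things like the pin, leave any that is orange or pink; of the rest the smaller one is meant.

How it is judged:
By the outcome, as a careful person would: the job done as asked, in the order asked, and still so for the second after the job is handed in, with the robot touching nothing.
It also fails if it takes over 72 s, if anything falls off the work surface, if the arm or the gripper's body presses on something with over 40 N, if the wrist force passes 120 N, or if a joint passes its speed limit or range.

## Robot

A 7-joint arm with a two-finger parallel gripper is mounted at the origin on the work surface. World frame = base frame: x ahead of the robot, y to its left, z up, the work surface at z = 0. Lengths are in m, angles in rad, forces in N, time in s.
With the tool pointing down it reaches from about 0.4 to 0.85 m from the base axis. Payload 4.5 kg.
Tool frame: the origin (TCP) lies midway between the tips of the shut fingers; the grasp point (between the pads) lies behind it (r.grip_point_offset is the z of the grasp point in the tool frame, in m); z points along the fingers, y is the line along which they close (so a half turn about z gives the same grasp; the last joint's range is limited). The gripper opens to 88 mm and grips with 3 to 60 N. Pads are 18 mm wide; open, the fingers measure 123 mm over their backs; the gripper's body (75 mm by 187 mm) begins 45 mm behind the grasp point.
Start: joints at [1.191, 0.689, -0.195, 1.565, 0.157, 0.902, -0.215], TCP at [0.251, -0.572, 0.239] pointing down, gripper open.
Joint ranges: [-3.01, 3.01], [-0.46, 2.08], [-1.47, 1.51], [0.13, 2.56], [-1, 4.14], [0.04, 2.09], [-2.66, 2.66]. Speed limits (rad/s): [2.57, 2.57, 3.14, 3.14, 3.14, 3.14, 3.14].

## Interface

Orientations are given as a unit quaternion [x, y, z, w].
In Python, from plant import r, optics, workorder gives the robot as it stands.
- The arm moves only by the shell command python3 -m creep 'ROWS' [FORCE]. ROWS is JSON, a list of rows, each an object of numbers: "grip": the gripper command: -1 is shut, 1 is fully open, values between are in proportion; "tx", "ty", "tz": the shift along the tool's x, y, z in cm; "spin": the turn about the tool's z in degrees. In form: [{"grip": .., "tx": .., "ty": .., "tz": .., "spin": ..}, ...]. A call has 1 to 8 rows; each row shifts and turns the commanded pose from where the row before left it, along the tool's axes as they then stand; what a row does not reach is not made up. A row lasts 1/12 s, in which the tool goes at most 41.7 mm and 7.16 degrees, less where a joint would pass 70% of its speed; a pose out of reach is approached as far as the arm can. A call with a gripper value outside its range is refused whole. The fingers move at their own pace and stop on an object; FORCE is the grip in N (left out, the last holds). Time passes only in rows, so rows that do not move let the fingers close. It gives the time, the measured TCP pose, the force, the opening and the grip force at its end, in the units of the state.
- r.get_state(): the state, without advancing time (a new reading comes with each control period).
- optics.snapshot(name): name is "scene" or "side" or "wrist"; returns (picture, depth): 400x640x3 uint8, red, green, blue; 400x640 float32, m along the optical axis (not along the pixel's ray), 0 where there is no reading.
- optics.get_calibration(name): a dict with "fx", "fy", "cx", "cy" (pixels), "extrinsics" (4x4, takes a point from world to camera coordinates). Camera axes: x right, y down, z forward; pixel columns grow to the right and rows downward; lengths in m; the calibration is good to about 2 mm. A picture is of the moment at which its call begins: read the wrist's pose just before it. get_calibration takes no time and is no camera call; for the wrist camera it gives the pose at the moment of the call.
- workorder.finish_job(): hands the job in; it is judged then, once.
The state is a dict: "clock": time; "q": joint angles; "qd": joint speeds; "joint_torque": joint torques, N m; "tool_pos": TCP position; "eef_rot": TCP orientation; "contact_force": force on the tool from outside, world axes, zero at the start; "moment": the same for the moment, N m; "opening": opening from 0.0 (shut) to 1.0 (fully open); "finger_force": force on a finger pad.
Only numpy, scipy, OpenCV 4.12 (cv2) and the standard library are available. Lean on these libraries where they do the work, as an engineer would, in place of code of your own. Each camera call takes 0.05 s, during which the arm holds its last target. There are 200 camera calls.

## Working session

There is one attempt and no reset: what is moved stays moved. The work goes in short steps, Python scripts to look and compute and a shell command to move; the robot and the scene stay as the last step left them, time stands still between calls to the robot, and variables do not carry over. Pictures are saved under pics/ and viewed, at most 10 in all, crops included, and the job is handed in when it is done.

```bash
ls; mkdir -p pics; cat > h.py <<'E'
import numpy as np, cv2
from plant import r, optics, workorder
from scipy.spatial.transform import Rotation as R
def snap(n):
    c=optics.get_calibration(n); p,d=optics.snapshot(n); return p,d,c
def ray(c,u,v,z):
    E=np.array(c["extrinsics"]); Rm=E[:3,:3]; o=-Rm.T@E[:3,3]
    w=Rm.T@np.array([(u-c["cx"])/c["fx"],(v-c["cy"])/c["fy"],1]); return o+w*(z-o[2])/w[2]
def pts(c,d):
    E=np.array(c["extrinsics"]); v,u=np.mgrid[:d.shape[0],:d.shape[1]]
    P=np.stack([(u-c["cx"])/c["fx"]*d,(v-c["cy"])/c["fy"]*d,d],-1)
    return (P-E[:3,3])@E[:3,:3]
def proj(c,p):
    E=np.array(c["extrinsics"]); q=E[:3,:3]@np.array(p)+E[:3,3]
    return c["fx"]*q[0]/q[2]+c["cx"],c["fy"]*q[1]/q[2]+c["cy"]
E
cat > a.py <<'E'
from h import *
import pickle
for n in ("scene","side"):
    p,d,c=snap(n); cv2.imwrite(f"pics/{n}0.png",p[...,::-1]); pickle.dump((p,d,c),open(n+".pkl","wb"))
    E=np.array(c["extrinsics"]); print(n,-E[:3,:3].T@E[:3,3],c["fx"])
print(r.get_state(),r.grip_point_offset)
E
python3 a.py
```

```text
pics
scene [1.26132102 0.27781049 0.86088873] 429.07612817383045
side [0.20925026 0.873038   0.92570567] 455.25561155513805
{'clock': 0.1, 'q': array([ 1.19076768,  0.68989037, -0.19452559,  1.56621565,  0.1572936 ,
        0.90251007, -0.21512086]), 'qd': array([ 0.00163885, -0.00045035, -0.00161889, -0.00160513,  0.00153424,
       -0.00020447,  0.00015535]), 'joint_torque': array([-2.64261282e-03, -5.28498137e+01, -1.27130225e+00, -1.53835934e+01,
       -5.25928871e-02,  2.03582043e-03,  2.33190883e-05]), 'tool_pos': array([ 0.2510627 , -0.57174617,  0.23800295]), 'eef_rot': array([ 9.78663755e-01,  2.05466757e-01, -2.22358732e-04, -7.85708994e-04]), 'contact_force': array([0.54225417, 0.3938918 , 0.36842945]), 'moment': array([ 0.02753558,  0.02261287, -0.01543247]), 'finger_force': 0.0, 'opening': 1.0007578361524971} -0.0187
```

View pics/scene0.png

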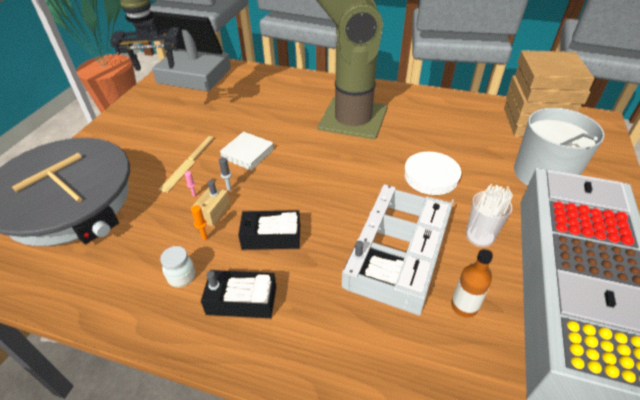

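View pics/side0.png

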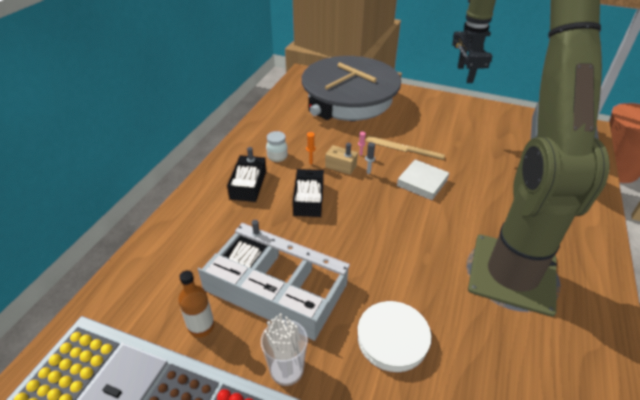

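The fork tub (no pin) is at scene (270,230). The spoon tub, with a pin in its lip, is at (240,293), and the rack is at (400,245) with the knife tub in its nearest bay. Pin candidates are grey (213,188), larger grey (225,172), pink (190,183) and orange (200,222). I'll confirm these and the labels in one enlarged crop.

```bash
cat > b.py <<'E'
from h import *
import pickle
p,d,c=pickle.load(open("scene.pkl","rb"))
q,e,k=pickle.load(open("side.pkl","rb"))
A=cv2.resize(p[150:245,165:255],(400,422),interpolation=cv2.INTER_CUBIC)
B=cv2.resize(p[185:285,355:455],(400,400),interpolation=cv2.INTER_CUBIC)
B=cv2.copyMakeBorder(B,0,22,0,0,0)
cv2.imwrite("pics/crop1.png",np.hstack([A,B])[...,::-1])
for n,(P,dd,cc) in dict(scene=(p,d,c),side=(q,e,k)).items():
    W=pts(cc,dd)
    L={"scene":[(213,188),(225,165),(225,180),(190,183),(200,222),(213,205),(250,230),(212,285),(435,213),(427,238),(416,270),(385,208),(378,228)],
       "side":[(348,150),(371,150),(341,160),(310,190),(296,193),(300,303),(264,285)]}[n]
    for u,v in L: print(n,u,v,W[v,u].round(3))
E
python3 b.py
```

```text
scene 213 188 [ 0.542 -0.255  0.078]
scene 225 165 [ 0.47  -0.251  0.102]
scene 225 180 [ 0.468 -0.262  0.042]
scene 190 183 [ 0.522 -0.342  0.057]
scene 200 222 [ 0.665 -0.227  0.08 ]
scene 213 205 [ 0.577 -0.243  0.05 ]
scene 250 230 [ 0.64  -0.105  0.063]
scene 212 285 [ 0.818 -0.116  0.07 ]
scene 435 213 [0.459 0.325 0.071]
scene 427 238 [0.549 0.316 0.073]
scene 416 270 [0.651 0.305 0.073]
scene 385 208 [0.477 0.201 0.07 ]
scene 378 228 [0.499 0.192 0.015]
side 348 150 [ 0.534 -0.248  0.082]
side 371 150 [ 0.461 -0.247  0.102]
side 341 160 [ 0.551 -0.233  0.049]
side 310 190 [ 0.587 -0.058  0.053]
side 296 193 [ 0.642 -0.081  0.004]
side 300 303 [0.457 0.326 0.069]
side 264 285 [0.553 0.312 0.072]
```

View pics/crop1.png

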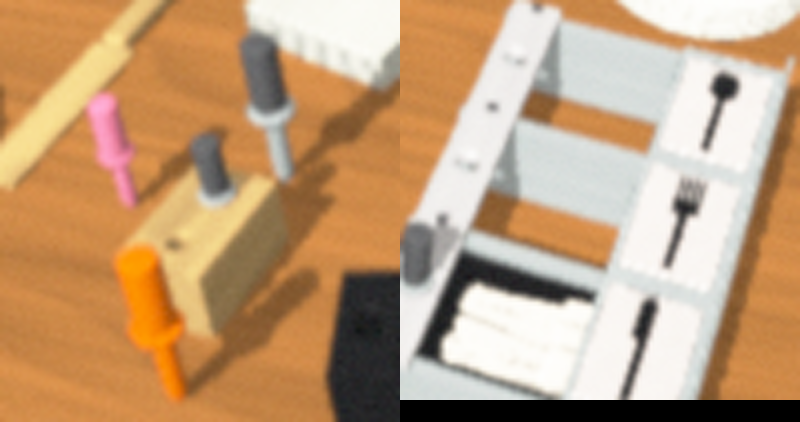

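Crop: the left half shows the wooden stand with the small dark-grey pin (scene 213,188). The larger grey pin at (225,172) stands outside the stand, and the pink and orange ones are excluded. The right half shows labels spoon, fork and knife from far to near, so the fork bay is the middle one, with its rail hole near scene (378,211).

```bash
cat > c.py <<'E'
from h import *
import pickle
D={n:pickle.load(open(n+".pkl","rb")) for n in("scene","side")}
def rect(W,m):
    q=W[m][:,:2].astype(np.float32); (c,s,a)=cv2.minAreaRect(q*1000); return np.round(c,1),np.round(s,1),round(a,1),len(q)
for n,(p,d,c) in D.items():
    W=pts(c,d); x,y,z=W[...,0],W[...,1],W[...,2]; ok=d>0; g=p.astype(int)
    box=ok&(x>.53)&(x<.74)&(y>-.15)&(y<.09)
    print(n,"tub",rect(W,box&(z>.045)&(z<.075)))
    black=(g.max(2)<60).astype(np.uint8)
    white=(g.min(2)>185)
    lab=ok&white&(y>.26)&(z>.06)&(z<.082)&(x>.38)&(x<.75)
    k,l,s,ce=cv2.connectedComponentsWithStats(lab.astype(np.uint8))
    for i in range(1,k):
        if s[i,4]>100: print("label",ce[i].round(1),s[i,4],ray(c,*ce[i],.07).round(4))
    rack=ok&(x>.37)&(x<.76)&(y>.14)&(y<.4)&(z>.06)&(z<.088)
    print("rack",rect(W,rack))
    pg=ok&(x>.5)&(x<.575)&(y>-.29)&(y<-.21)&(z>.062)&(z<.1)
    print("pin",W[pg].mean(0).round(4),W[pg][:,2].max(),pg.sum())
    # dark spots on rail
    h=ok&(z>.055)&(z<.08)&(y>.13)&(y<.23)&(x>.37)&(x<.75)&(g.max(2)<100)
    k,l,s,ce=cv2.connectedComponentsWithStats(h.astype(np.uint8))
    for i in range(1,k):
        if s[i,4]>2: print("hole",ce[i].round(1),s[i,4],ray(c,*ce[i],.07).round(4))
E
python3 c.py
```

```text
scene tub (array([650.8, -55.2]), array([199.3, 150.3]), 17.2, 1526)
label [421.8 249.1] 2681 [0.5843 0.3089 0.07  ]
label [482.1 227.2] 151 [0.4734 0.4402 0.07  ]
label [469.  298.2] 155 [0.6886 0.4216 0.07  ]
rack (array([555. , 285.9]), array([251.7, 314.1]), 84.3, 4965)
pin [ 0.5412 -0.2578  0.0839] 0.0996538755598182 86
hole [368.2 259.3] 86 [0.6499 0.196  0.07  ]
side tub (array([598.5, -70.2]), array([ 84.3, 158.4]), 17.8, 879)
label [242.8 276.4] 1197 [0.6111 0.3062 0.07  ]
label [298.  300.3] 664 [0.4639 0.3213 0.07  ]
rack (array([553.6, 256.6]), array([188.6, 311.5]), 84.4, 5239)
pin [ 0.5381 -0.2547  0.0824] 0.09897988280360091 63
hole [249.3 242.3] 126 [0.6472 0.2039 0.07  ]
```

```bash
cat >> h.py <<'E'
def go(x,y,z,yaw):
    s=r.get_state(); Rm=R.from_quat(s["eef_rot"]).as_matrix(); t=Rm.T@(np.array([x,y,z])-s["tool_pos"])*100
    y0=np.degrees(np.arctan2(Rm[1,0],Rm[0,0])); sp=(y0-yaw+180)%360-180
    c2,s2=np.cos(np.radians(sp)),np.sin(np.radians(sp))
    print("at",s["tool_pos"].round(4),"yaw",y0.round(2),"z",Rm[:,2].round(3),"| shift(cm) before spin",t.round(2),"after spin",np.round([c2*t[0]+s2*t[1],-s2*t[0]+c2*t[1],t[2]],2),"spin",sp.round(2),"F",s["contact_force"].round(1),"op",round(s["opening"],3),"t",round(s["clock"],2))
E
python3 - <<'E'
from h import *
c=optics.get_calibration("wrist");E=np.array(c["extrinsics"]);s=r.get_state()
Rt=R.from_quat(s["eef_rot"]).as_matrix();o=-E[:3,:3].T@E[:3,3]
print("cam in tool",Rt.T@(o-s["tool_pos"]),"axes cols",(Rt.T@E[:3,:3].T).round(3),c["fx"])
go(.60,-.12,.33,100)
E
```

```text
cam in tool [ 0.06698082 -0.00022567 -0.14732471] axes cols [[ 0.    -0.965 -0.263]
 [ 1.     0.001 -0.   ]
 [ 0.    -0.263  0.965]] 294.5140799913854
at [ 0.2511 -0.5717  0.238 ] yaw 23.71 z [-0.001  0.001 -1.   ] | shift(cm) before spin [ 50.11 -27.34  -9.16] after spin [38.44 42.2  -9.16] spin -76.29 F [0.5 0.4 0.4] op 1.001 t 0.1
```

```bash
python3 -m creep '[{"grip":1,"tx":3.1,"ty":-1.7,"tz":-0.6},{"grip":1,"tx":3.1,"ty":-1.7,"tz":-0.6},{"grip":1,"tx":3.1,"ty":-1.7,"tz":-0.6},{"grip":1,"tx":3.1,"ty":-1.7,"tz":-0.6},{"grip":1,"tx":3.1,"ty":-1.7,"tz":-0.6},{"grip":1,"tx":3.1,"ty":-1.7,"tz":-0.6},{"grip":1,"tx":3.1,"ty":-1.7,"tz":-0.6},{"grip":1,"tx":3.1,"ty":-1.7,"tz":-0.6}]'
python3 -m creep '[{"grip":1,"tx":3.1,"ty":-1.7,"tz":-0.6},{"grip":1,"tx":3.1,"ty":-1.7,"tz":-0.6},{"grip":1,"tx":3.1,"ty":-1.7,"tz":-0.6},{"grip":1,"tx":3.1,"ty":-1.7,"tz":-0.6},{"grip":1,"tx":3.1,"ty":-1.7,"tz":-0.6},{"grip":1,"tx":3.1,"ty":-1.7,"tz":-0.6},{"grip":1,"tx":3.1,"ty":-1.7,"tz":-0.6},{"grip":1,"tx":3.1,"ty":-1.7,"tz":-0.6}]'
python3 -m creep '[{"grip":-0.2,"spin":-7},{"grip":-0.2,"spin":-7},{"grip":-0.2,"spin":-7},{"grip":-0.2,"spin":-7},{"grip":-0.2,"spin":-7},{"grip":-0.2,"spin":-7},{"grip":-0.2,"spin":-7},{"grip":-0.2,"spin":-7}]'
python3 -m creep '[{"grip":-0.2,"spin":-7},{"grip":-0.2,"spin":-7},{"grip":-0.2,"spin":-7},{"grip":-0.2},{"grip":-0.2}]'
cat > d.py <<'E'
from h import *
import pickle
go(.60,-.12,.33,100)
p,d,c=snap("wrist"); pickle.dump((p,d,c),open("w1.pkl","wb")); cv2.imwrite("pics/w1.png",p[...,::-1])
E
python3 d.py
```

```text
at [ 0.2511 -0.5717  0.238 ] yaw 23.71 z [-0.001  0.001 -1.   ] | shift(cm) before spin [ 50.11 -27.34  -9.16] after spin [38.44 42.2  -9.16] spin -76.29 F [0.5 0.4 0.4] op 1.001 t 0.1$[0]: bad value
$[0]: bad value
$[0]: bad value
$[0]: bad value
```

```bash
python3 -m creep '[{"grip":1.0,"tx":3.1,"ty":-1.7,"tz":-0.6,"spin":0.0}]'
```

```text
clock: 0.23
tool_pos: [0.2659, -0.5491, 0.2431]
eef_rot: [0.98, 0.2, -0.003, 0.001]
contact_force: [-0.2, -1.2, 0.6]
opening: 1.0
finger_force: 0.0
```

```bash
python3 -m creep '[{"grip":1,"tx":3.1,"ty":-1.7,"tz":-0.6,"spin":0},{"grip":1,"tx":3.1,"ty":-1.7,"tz":-0.6,"spin":0},{"grip":1,"tx":3.1,"ty":-1.7,"tz":-0.6,"spin":0},{"grip":1,"tx":3.1,"ty":-1.7,"tz":-0.6,"spin":0},{"grip":1,"tx":3.1,"ty":-1.7,"tz":-0.6,"spin":0},{"grip":1,"tx":3.1,"ty":-1.7,"tz":-0.6,"spin":0},{"grip":1,"tx":3.1,"ty":-1.7,"tz":-0.6,"spin":0},{"grip":1,"tx":3.1,"ty":-1.7,"tz":-0.6,"spin":0}]'
python3 -m creep '[{"grip":1,"tx":3.1,"ty":-1.7,"tz":-0.6,"spin":0},{"grip":1,"tx":3.1,"ty":-1.7,"tz":-0.6,"spin":0},{"grip":1,"tx":3.1,"ty":-1.7,"tz":-0.6,"spin":0},{"grip":1,"tx":3.1,"ty":-1.7,"tz":-0.6,"spin":0},{"grip":1,"tx":3.1,"ty":-1.7,"tz":-0.6,"spin":0},{"grip":1,"tx":3.1,"ty":-1.7,"tz":-0.6,"spin":0},{"grip":1,"tx":3.1,"ty":-1.7,"tz":-0.6,"spin":0}]'
python3 -m creep '[{"grip":-0.2,"tx":0,"ty":0,"tz":0,"spin":-7},{"grip":-0.2,"tx":0,"ty":0,"tz":0,"spin":-7},{"grip":-0.2,"tx":0,"ty":0,"tz":0,"spin":-7},{"grip":-0.2,"tx":0,"ty":0,"tz":0,"spin":-7},{"grip":-0.2,"tx":0,"ty":0,"tz":0,"spin":-7},{"grip":-0.2,"tx":0,"ty":0,"tz":0,"spin":-7},{"grip":-0.2,"tx":0,"ty":0,"tz":0,"spin":-7},{"grip":-0.2,"tx":0,"ty":0,"tz":0,"spin":-7}]'
python3 -m creep '[{"grip":-0.2,"tx":0,"ty":0,"tz":0,"spin":-7},{"grip":-0.2,"tx":0,"ty":0,"tz":0,"spin":-7},{"grip":-0.2,"tx":0,"ty":0,"tz":0,"spin":-7},{"grip":-0.2,"tx":0,"ty":0,"tz":0,"spin":0},{"grip":-0.2,"tx":0,"ty":0,"tz":0,"spin":0}]'
python3 d.py
```

```text
clock: 0.9
tool_pos: [0.4459, -0.3184, 0.2929]
eef_rot: [0.979, 0.205, -0.0, -0.0]
contact_force: [0.9, -0.0, -0.5]
opening: 0.999
finger_force: 0.0
clock: 1.48
tool_pos: [0.5966, -0.1222, 0.3348]
eef_rot: [0.979, 0.205, -0.0, -0.0]
contact_force: [-0.0, -0.5, 0.1]
opening: 1.0
finger_force: 0.0
clock: 2.15
tool_pos: [0.5958, -0.1238, 0.3344]
eef_rot: [0.766, 0.643, -0.0, -0.0]
contact_force: [0.7, -0.2, 0.3]
opening: 0.416
finger_force: 0.0
clock: 2.57
tool_pos: [0.5959, -0.1239, 0.3344]
eef_rot: [0.639, 0.769, -0.0, -0.0]
contact_force: [-1.1, -0.5, 0.6]
opening: 0.397
finger_force: 0.0
at [ 0.5959 -0.1239  0.3344] yaw 100.51 z [-0.001  0.    -1.   ] | shift(cm) before spin [0.31 0.48 0.44] after spin [0.31 0.47 0.44] spin 0.51 F [-1.1 -0.5  0.6] op 0.397 t 2.57
```

View pics/w1.png

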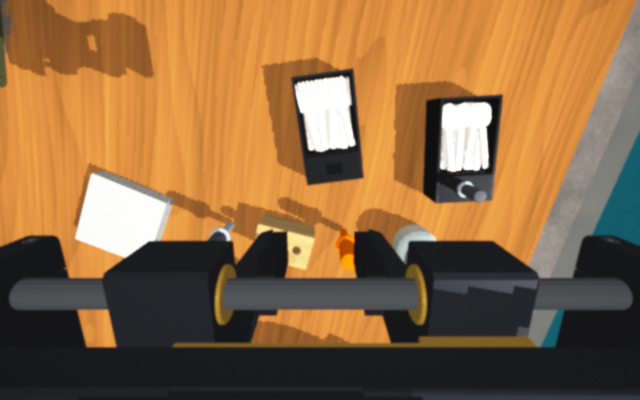

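The wrist view shows the fork tub at (327,127), with its lip and slot at (334,168). The spoon tub is at (465,148) and the stand at (290,240).

```bash
python3 - <<'E'
from h import *
import pickle
p,d,c=pickle.load(open("w1.pkl","rb"));W=pts(c,d)
z=W[...,2];m=(d>0)&(z>.05)&(z<.08);m[:,:270]=0;m[:,380:]=0;m[215:]=0
q=(W[m][:,:2]*1000).astype(np.float32);print(cv2.minAreaRect(q),len(q))
P=[ray(c,u,v,.058)[:2] for u,v in((292,77),(354,70),(363,178),(308,184))];P=np.array(P)
print(P.round(4),P.mean(0),"front->rear yaw",np.degrees(np.arctan2(*((P[0]+P[1]-P[2]-P[3])[::-1]))))
print("slot",ray(c,334,168,.058))
E
```

```text
((597.5665893554688, -71.8209228515625), (84.07068634033203, 150.30545043945312), 18.103515625) 4644
[[ 0.536  -0.0132]
 [ 0.6159  0.0105]
 [ 0.66   -0.1305]
 [ 0.5824 -0.1541]] [ 0.59857511 -0.0718256 ] front->rear yaw 107.79947855508475
slot [ 0.61538913 -0.12376541  0.058     ]
```

```bash
python3 -m creep '[{"grip":1,"tx":3.2,"ty":0,"tz":0,"spin":2},{"grip":1,"tx":3.2,"ty":0,"tz":0,"spin":2},{"grip":1,"tx":3.2,"ty":0,"tz":0,"spin":2},{"grip":1,"tx":3.2,"ty":0,"tz":0,"spin":2},{"grip":1,"tx":3.2,"ty":0,"tz":0,"spin":2},{"grip":1,"tx":3.2,"ty":0,"tz":0,"spin":2},{"grip":1,"tx":0,"ty":0,"tz":0,"spin":0},{"grip":1,"tx":0,"ty":0,"tz":0,"spin":0}]'
sed -i 's/w1/w2/g' d.py; python3 d.py
```

```text
clock: 3.28
tool_pos: [0.5767, 0.0697, 0.3349]
eef_rot: [0.714, 0.7, 0.0, -0.0]
contact_force: [0.5, -0.4, -1.0]
opening: 0.978
finger_force: 0.0
at [0.5767 0.0697 0.3349] yaw 88.88 z [ 0.     0.001 -1.   ] | shift(cm) before spin [-18.92   2.7    0.48] after spin [-19.08  -1.     0.48] spin -11.12 F [ 0.5 -0.4 -1. ] op 0.978 t 3.28
```

View pics/w2.png

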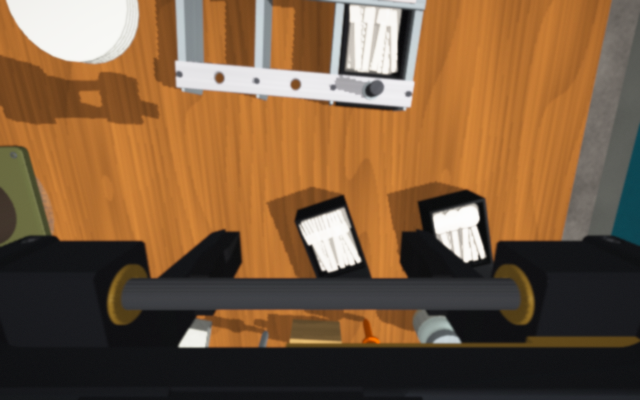

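The wrist view shows the rail from (177,68) to (412,100). The pin holes are at (220,77) for spoon and (295,84) for fork, with the knife pin at (372,89); the small dark dots are screws.

```bash
python3 - <<'E'
from h import *
import pickle
p,d,c=pickle.load(open("w2.pkl","rb"));g=p.astype(int)
H=[]
for u,v in((220,77),(295,84)):
    m=np.zeros(d.shape,bool); m[v-8:v+9,u-9:u+10]=1
    m&=(g[...,0]-g[...,2]>35); vv,uu=np.nonzero(m); H.append(ray(c,uu.mean(),vv.mean(),.068)[:2]); print(uu.mean(),vv.mean(),m.sum(),H[-1])
s=[ray(c,u,v,.07)[:2] for u,v in((178,73),(256,81),(333,87),(409,94))];print(np.array(s).round(4))
W=pts(c,d);z=W[...,2];m=(d>0)&(z>.062)&(z<.076);m[:,:165]=0;m[:50]=0;m[115:]=0;m[:,415:]=0
q=(W[m][:,:2]*1000).astype(np.float32);a=cv2.minAreaRect(q);print(a)
print(R.from_quat(r.get_state()["eef_rot"]).as_matrix()[:,0],r.get_state()["q"].round(2))
E
```

```text
219.109375 77.578125 64 [0.44564143 0.19009172]
294.958904109589 84.26027397260275 73 [0.54486027 0.17996659]
[[0.3934 0.1964]
 [0.4941 0.1847]
 [0.595  0.1754]
 [0.6955 0.1648]]
((546.3583374023438, 197.3050537109375), (73.96957397460938, 310.5585632324219), 84.45133972167969)
[ 2.26524111e-02  9.99742993e-01 -9.03495365e-04] [ 0.1   0.56 -0.5   1.56  0.29  1.1  -0.5 ]
```

```bash
python3 -m creep '[{"grip":1,"tx":0,"ty":0,"tz":0,"spin":7},{"grip":1,"tx":0,"ty":0,"tz":0,"spin":7},{"grip":1,"tx":0,"ty":0,"tz":0,"spin":7},{"grip":1,"tx":0,"ty":0,"tz":0,"spin":7},{"grip":1,"tx":0,"ty":0,"tz":0,"spin":7},{"grip":1,"tx":0,"ty":0,"tz":0,"spin":7},{"grip":1,"tx":0,"ty":0,"tz":0,"spin":7},{"grip":1,"tx":0,"ty":0,"tz":0,"spin":7}]'
python3 -m creep '[{"grip":1,"tx":0,"ty":0,"tz":0,"spin":7},{"grip":1,"tx":0,"ty":0,"tz":0,"spin":7},{"grip":1,"tx":0,"ty":0,"tz":0,"spin":0.8},{"grip":1,"tx":0,"ty":0,"tz":0,"spin":0}]'
python3 -c "
from h import *
go(.655,-.053,.12,18.1)"
```

```text
clock: 4.0
tool_pos: [0.5773, 0.0645, 0.3346]
eef_rot: [0.961, 0.276, -0.0, 0.001]
contact_force: [0.5, -0.4, 0.4]
opening: 1.002
finger_force: 0.0
clock: 4.33
tool_pos: [0.5772, 0.0653, 0.3347]
eef_rot: [0.988, 0.155, -0.0, 0.001]
contact_force: [-0.2, 0.1, 0.1]
opening: 1.001
finger_force: 0.0
at [0.5772 0.0653 0.3347] yaw 17.88 z [ 0.    -0.001 -1.   ] | shift(cm) before spin [ 3.78 13.63 21.48] after spin [ 3.73 13.64 21.48] spin -0.22 F [-0.2  0.1  0.1] op 1.001 t 4.33
```

```bash
python3 -m creep '[{"grip":1,"tx":0.7,"ty":2.7,"tz":2.4,"spin":0},{"grip":1,"tx":0.7,"ty":2.7,"tz":2.4,"spin":0},{"grip":1,"tx":0.8,"ty":2.7,"tz":2.4,"spin":0},{"grip":1,"tx":0.8,"ty":2.7,"tz":2.4,"spin":0},{"grip":1,"tx":0.8,"ty":2.8,"tz":2.4,"spin":-0.2},{"grip":1,"tx":0,"ty":0,"tz":3,"spin":0},{"grip":1,"tx":0,"ty":0,"tz":3,"spin":0},{"grip":1,"tx":0,"ty":0,"tz":3,"spin":0}]'
python3 -c "
from h import *
go(.655,-.053,.02,18.1)"
```

```text
clock: 5.0
tool_pos: [0.6551, -0.0527, 0.1232]
eef_rot: [0.988, 0.158, 0.0, 0.0]
contact_force: [-0.3, 0.4, 0.0]
opening: 1.001
finger_force: 0.0
at [ 0.6551 -0.0527  0.1232] yaw 18.12 z [ 0. -0. -1.] | shift(cm) before spin [-0.03  0.02 10.32] after spin [-0.03  0.02 10.32] spin 0.02 F [-0.3  0.4  0. ] op 1.001 t 5.0
```

```bash
python3 -m creep '[{"grip":1,"tx":0,"ty":0,"tz":2.6,"spin":0},{"grip":1,"tx":0,"ty":0,"tz":2.6,"spin":0},{"grip":1,"tx":0,"ty":0,"tz":2.6,"spin":0},{"grip":1,"tx":0,"ty":0,"tz":2.5,"spin":0},{"grip":1,"tx":0,"ty":0,"tz":0,"spin":0},{"grip":1,"tx":-0.3,"ty":0,"tz":0,"spin":0},{"grip":1,"tx":-0.3,"ty":0,"tz":0,"spin":0},{"grip":1,"tx":-0.3,"ty":0,"tz":0,"spin":0}]'
python3 -m creep '[{"grip":1,"tx":-0.67,"ty":0.17,"tz":0,"spin":2},{"grip":1,"tx":-0.67,"ty":0.17,"tz":0,"spin":2},{"grip":1,"tx":-0.67,"ty":0.17,"tz":0,"spin":2},{"grip":1,"tx":-0.67,"ty":0.17,"tz":0,"spin":2}]'
python3 -m creep '[{"grip":1,"tx":-0.67,"ty":0.17,"tz":0,"spin":2},{"grip":1,"tx":-0.67,"ty":0.17,"tz":0,"spin":2},{"grip":1,"tx":-0.67,"ty":0.17,"tz":0,"spin":2},{"grip":1,"tx":-0.67,"ty":0.17,"tz":0,"spin":2},{"grip":1,"tx":-0.67,"ty":0.17,"tz":0,"spin":2},{"grip":1,"tx":-0.67,"ty":0.17,"tz":0,"spin":2},{"grip":1,"tx":-0.67,"ty":0.17,"tz":0,"spin":2},{"grip":1,"tx":-0.67,"ty":0.17,"tz":0,"spin":2}]'
cat > tub.py <<'E'
from h import *
import sys,glob
def tub(n="side"):
    p,d,c=snap(n);W=pts(c,d);x,y,z=W[...,0],W[...,1],W[...,2];g=p.astype(int)
    grey=(g.max(2)-g.min(2)<40)
    m=(d>0)&grey&(z>.045)&(z<.07)&(x>.44)&(x<.68)&(y>-.19)&(y<.1)
    k,l,s,_=cv2.connectedComponentsWithStats(m.astype(np.uint8)); i=1+s[1:,4].argmax()
    return p,W,cv2.minAreaRect((W[l==i][:,:2]*1000).astype(np.float32)),s[i,4]
p,W,a,n=tub(); print(a,n); cv2.imwrite("pics/s%d.png"%len(glob.glob("pics/*")),p[...,::-1])
go(.569,-.085,.02,-5.8)
E
python3 tub.py
```

```text
clock: 5.67
tool_pos: [0.6476, -0.0541, 0.0237]
eef_rot: [0.988, 0.157, 0.002, 0.0]
contact_force: [-0.5, -0.4, 0.8]
opening: 0.999
finger_force: 0.0
clock: 6.0
tool_pos: [0.6252, -0.0673, 0.0237]
eef_rot: [0.996, 0.086, 0.004, 0.0]
contact_force: [5.4, 0.2, 4.5]
opening: 1.002
finger_force: 2.8
clock: 6.67
tool_pos: [0.5732, -0.0846, 0.0236]
eef_rot: [0.999, -0.053, 0.004, 0.0]
contact_force: [6.2, -0.4, 4.0]
opening: 0.997
finger_force: 3.1
((528.8116455078125, -80.47245788574219), (157.1930694580078, 102.24301147460938), 83.72769165039062) 1020
at [ 0.5706 -0.085   0.0233] yaw -6.26 z [ 0.005 -0.002 -1.   ] | shift(cm) before spin [-0.16  0.02  0.33] after spin [-0.16  0.02  0.33] spin -0.46 F [4.5 0.  4.8] op 1.001 t 6.72
```

```bash
python3 -m creep '[{"grip":1,"tx":1,"ty":0,"tz":0,"spin":0},{"grip":1,"tx":1.5,"ty":0,"tz":0,"spin":0},{"grip":0.4,"tx":0,"ty":0,"tz":-3.5,"spin":0},{"grip":0.2,"tx":0,"ty":0,"tz":-3.5,"spin":0},{"grip":-0.2,"tx":0,"ty":0,"tz":-3.5,"spin":0},{"grip":-0.2,"tx":0,"ty":0,"tz":-3.5,"spin":-7},{"grip":-0.2,"tx":0,"ty":0,"tz":-3.5,"spin":-7},{"grip":-0.2,"tx":0,"ty":0,"tz":-3.5,"spin":-7}]'
python3 -m creep '[{"grip":-0.2,"tx":0,"ty":0,"tz":-2,"spin":-7},{"grip":-0.2,"tx":0,"ty":0,"tz":0,"spin":-7},{"grip":-0.2,"tx":0,"ty":0,"tz":0,"spin":-7},{"grip":-0.2,"tx":0,"ty":0,"tz":0,"spin":-7},{"grip":-0.2,"tx":0,"ty":0,"tz":0,"spin":-7},{"grip":-0.2,"tx":0,"ty":0,"tz":0,"spin":-7},{"grip":-0.2,"tx":0,"ty":0,"tz":0,"spin":-7},{"grip":-0.2,"tx":0,"ty":0,"tz":0,"spin":-7}]'
python3 -m creep '[{"grip":-0.2,"tx":0,"ty":0,"tz":0,"spin":-7},{"grip":-0.2,"tx":0,"ty":0,"tz":0,"spin":-6},{"grip":-0.2,"tx":0,"ty":0,"tz":0,"spin":0}]'
python3 -c "
from h import *
go(.51,-.18,.26,84.2)"
```

```text
clock: 7.38
tool_pos: [0.5922, -0.0866, 0.233]
eef_rot: [0.991, 0.134, -0.002, 0.0]
contact_force: [0.6, -0.1, 0.0]
opening: 0.569
finger_force: 0.0
clock: 8.05
tool_pos: [0.5924, -0.0868, 0.251]
eef_rot: [0.812, 0.583, -0.002, -0.001]
contact_force: [-0.3, 0.2, -0.4]
opening: 0.398
finger_force: 0.0
clock: 8.3
tool_pos: [0.5925, -0.0869, 0.2509]
eef_rot: [0.742, 0.67, -0.002, -0.001]
contact_force: [0.6, -0.4, 0.2]
opening: 0.402
finger_force: 0.0
at [ 0.5925 -0.0869  0.2509] yaw 84.2 z [-0.004 -0.001 -1.   ] | shift(cm) before spin [-10.1   -7.27  -0.87] after spin [-10.1   -7.27  -0.87] spin -0.0 F [ 0.6 -0.4  0.2] op 0.402 t 8.3
```

```bash
python3 -m creep '[{"grip":-0.2,"tx":-2.5,"ty":-1.8,"tz":0,"spin":0},{"grip":-0.2,"tx":-2.5,"ty":-1.8,"tz":0,"spin":0},{"grip":-0.2,"tx":-2.5,"ty":-1.8,"tz":0,"spin":0},{"grip":-0.2,"tx":-2.5,"ty":-1.9,"tz":0,"spin":0},{"grip":-0.2,"tx":0,"ty":0,"tz":0,"spin":0}]'
sed -i 's/w2/w3/g' d.py; python3 d.py
cat > e.py <<'E'
from h import *
import pickle
p,d,c=pickle.load(open("w3.pkl","rb"));W=pts(c,d);g=p.astype(int)
x,y,z=W[...,0],W[...,1],W[...,2]
m=(d>0)&(z>.05)&(z<.075)&(x>.42)&(x<.65)&(y>-.19)&(y<.08)&(g.max(2)-g.min(2)<40)
k,l,s,_=cv2.connectedComponentsWithStats(m.astype(np.uint8)); i=1+s[1:,4].argmax()
a=cv2.minAreaRect((W[l==i][:,:2]*1000).astype(np.float32));print(a,s[i])
ctr=np.array(a[0])/1000;h=np.array([.5448,.18]);u=np.array([.101,.995]);print("rack frame xy",(ctr-h)@u,(ctr-h)@[-.995,.101])
E
python3 e.py
```

```text
clock: 8.72
tool_pos: [0.5049, -0.1849, 0.2506]
eef_rot: [0.747, 0.665, -0.005, -0.001]
contact_force: [-1.4, -1.0, -0.0]
opening: 0.397
finger_force: 0.0
at [ 0.5049 -0.1849  0.2506] yaw 83.38 z [-0.009 -0.005 -1.   ] | shift(cm) before spin [ 7.49  8.63 -8.05] after spin [ 4.71 10.41 -8.05] spin -16.62 F [-1.4 -1.  -0. ] op 0.397 t 8.72
((517.5913696289062, -79.2709732055664), (148.3756866455078, 82.96035766601562), 83.85830688476562) [ 282    0   82  149 7913]
rack frame xy -0.26072269000701903 0.0008862189254759898
```

View pics/w3.png

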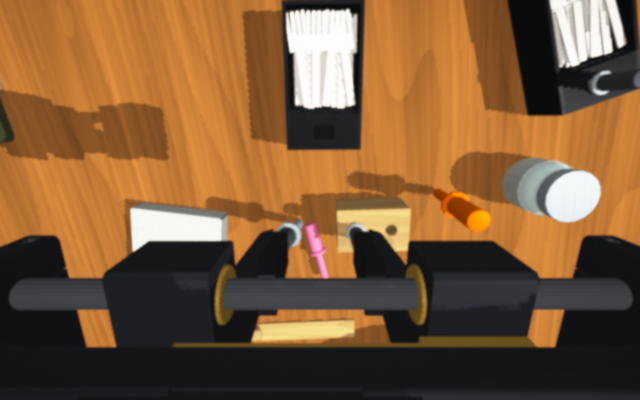

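The wrist view shows the tub at (322,75) square to the rack, with its front lip at row 148. The stand is at (372,225), and the meant pin's top at (355,230). The tub is 0.9 mm off the bay axis, so I can push straight in.

```bash
python3 -c "
from h import *
go(.4964,-.1696,.1,84.2)"
```

```text
at [ 0.5078 -0.1818  0.2511] yaw 83.55 z [-0.005 -0.002 -1.   ] | shift(cm) before spin [ 1.13 -1.19 15.11] after spin [ 1.15 -1.18 15.11] spin -0.65 F [0.3 0.5 0.5] op 0.402 t 8.77
```

```bash
python3 -m creep '[{"grip":-0.2,"tx":0.6,"ty":-0.6,"tz":3.5,"spin":-0.6},{"grip":-0.2,"tx":0.5,"ty":-0.6,"tz":3.5,"spin":0},{"grip":-0.2,"tx":0,"ty":0,"tz":3.5,"spin":0},{"grip":-0.2,"tx":0,"ty":0,"tz":3.5,"spin":0},{"grip":-0.2,"tx":0,"ty":0,"tz":3.5,"spin":0},{"grip":-0.2,"tx":0,"ty":0,"tz":3.0,"spin":0},{"grip":-0.2,"tx":0,"ty":0,"tz":2.2,"spin":0},{"grip":-0.2,"tx":0,"ty":0,"tz":0,"spin":0}]'
python3 -c "
from h import *
go(.5448-.029*.101-.0119,.18-.029*.995+.0012,.022,84.2)"
```

```text
clock: 9.43
tool_pos: [0.4987, -0.1647, 0.0211]
eef_rot: [0.739, 0.673, -0.002, -0.002]
contact_force: [-1.3, -0.4, -0.1]
opening: 0.402
finger_force: 0.1
at [ 0.4987 -0.1647  0.0211] yaw 84.67 z [-0.007  0.    -1.   ] | shift(cm) before spin [31.86  0.16 -0.1 ] after spin [31.86 -0.1  -0.1 ] spin 0.47 F [-1.3 -0.4 -0.1] op 0.402 t 9.43
```

```bash
python3 -m creep '[{"grip":-0.2,"tx":0.6,"ty":0,"tz":0,"spin":0.2},{"grip":-0.2,"tx":0.8,"ty":0,"tz":0,"spin":0.2},{"grip":-0.2,"tx":1,"ty":0,"tz":0,"spin":0},{"grip":-0.2,"tx":1,"ty":0,"tz":0,"spin":0},{"grip":-0.2,"tx":1,"ty":0,"tz":0,"spin":0},{"grip":-0.2,"tx":1,"ty":0,"tz":0,"spin":0},{"grip":-0.2,"tx":1,"ty":0,"tz":0,"spin":0},{"grip":-0.2,"tx":1,"ty":0,"tz":0,"spin":0}]'
python3 -m creep '[{"grip":-0.2,"tx":1,"ty":0,"tz":0,"spin":0},{"grip":-0.2,"tx":1,"ty":0,"tz":0,"spin":0},{"grip":-0.2,"tx":1,"ty":0,"tz":0,"spin":0},{"grip":-0.2,"tx":1,"ty":0,"tz":0,"spin":0},{"grip":-0.2,"tx":0.8,"ty":0,"tz":0,"spin":0},{"grip":-0.2,"tx":0.6,"ty":0,"tz":0,"spin":0},{"grip":-0.2,"tx":0,"ty":0,"tz":0,"spin":0}]'
cat > f.py <<'E'
from h import *
import glob
go(.5448-.029*.101-.0119,.18-.029*.995+.0012,.022,84.2)
h=np.array([.5448,.18]);u=np.array([.101,.995]);v=np.array([-.995,.101])
p,d,c=snap("side");W=pts(c,d);x,y,z=W[...,0],W[...,1],W[...,2];g=p.astype(int)
m=(d>0)&(g.max(2)-g.min(2)<40)&(z>.045)&(z<.066)
q=W[m][:,:2]-h;a=q@u;b=q@v;k=(a>-.2)&(a<-.02)&(abs(b)<.07)
q=(W[m][k][:,:2]*1000).astype(np.float32)
print(cv2.minAreaRect(q),"rack x",np.percentile(a[k],[2,98]).round(3),"rack y",np.percentile(b[k],[2,98]).round(3),k.sum())
n="pics/s%d.png"%len(glob.glob("pics/*"));cv2.imwrite(n,cv2.resize(p[130:330,180:420],(720,600))[...,::-1]);print(n)
E
python3 f.py
```

```text
clock: 10.1
tool_pos: [0.5083, -0.0911, 0.025]
eef_rot: [0.741, 0.671, 0.0, 0.0]
contact_force: [0.4, -1.7, -2.4]
opening: 0.4
finger_force: 0.9
clock: 10.68
tool_pos: [0.5139, -0.0363, 0.0248]
eef_rot: [0.74, 0.672, 0.001, -0.0]
contact_force: [-0.3, -0.0, -0.9]
opening: 0.401
finger_force: 0.0
at [ 0.5139 -0.0363  0.0248] yaw 84.45 z [ 0.001  0.002 -1.   ] | shift(cm) before spin [18.93 -0.23  0.31] after spin [18.93 -0.31  0.31] spin 0.25 F [-0.3 -0.  -0.9] op 0.401 t 10.68
((530.657470703125, 54.06194305419922), (146.0133819580078, 84.11702728271484), 84.02029418945312) rack x [-0.196 -0.056] rack y [-0.039  0.041] 1118
pics/s7.png
```

```bash
python3 -m creep '[{"grip":-0.2,"tx":0.6,"ty":0,"tz":0,"spin":0.2},{"grip":-0.2,"tx":1,"ty":0,"tz":0,"spin":0},{"grip":-0.2,"tx":1,"ty":0,"tz":0,"spin":0},{"grip":-0.2,"tx":1,"ty":0,"tz":0,"spin":0},{"grip":-0.2,"tx":1,"ty":0,"tz":0,"spin":0},{"grip":-0.2,"tx":1,"ty":0,"tz":0,"spin":0},{"grip":-0.2,"tx":1,"ty":0,"tz":0,"spin":0},{"grip":-0.2,"tx":1,"ty":0,"tz":0,"spin":0}]'
python3 -m creep '[{"grip":-0.2,"tx":1,"ty":0,"tz":0,"spin":0},{"grip":-0.2,"tx":1,"ty":0,"tz":0,"spin":0},{"grip":-0.2,"tx":1,"ty":0,"tz":0,"spin":0},{"grip":-0.2,"tx":1,"ty":0,"tz":0,"spin":0},{"grip":-0.2,"tx":1,"ty":0,"tz":0,"spin":0},{"grip":-0.2,"tx":1,"ty":0,"tz":0,"spin":0},{"grip":-0.2,"tx":0.8,"ty":0,"tz":0,"spin":0},{"grip":-0.2,"tx":0,"ty":0,"tz":0,"spin":0}]'
python3 f.py
```

```text
clock: 11.4
tool_pos: [0.5212, 0.0378, 0.0248]
eef_rot: [0.742, 0.67, -0.0, 0.0]
contact_force: [0.8, -3.6, 1.0]
opening: 0.399
finger_force: 1.9
clock: 12.07
tool_pos: [0.5287, 0.1086, 0.0247]
eef_rot: [0.741, 0.671, 0.002, -0.001]
contact_force: [-1.2, -0.7, 0.4]
opening: 0.401
finger_force: 0.0
at [0.5287 0.1086 0.0247] yaw 84.31 z [ 0.001  0.004 -1.   ] | shift(cm) before spin [ 4.37 -0.31  0.29] after spin [ 4.37 -0.32  0.29] spin 0.11 F [-1.2 -0.7  0.4] op 0.401 t 12.07
((539.310791015625, 130.77188110351562), (55.45829772949219, 83.8374252319336), 81.83194732666016) rack x [-0.072 -0.025] rack y [-0.039  0.041] 364
pics/s8.png
```

```bash
python3 -m creep '[{"grip":-0.2,"tx":0,"ty":-0.4,"tz":0,"spin":0},{"grip":-0.2,"tx":0.5,"ty":0,"tz":0,"spin":0},{"grip":-0.2,"tx":0.6,"ty":0,"tz":0,"spin":0},{"grip":-0.2,"tx":0.6,"ty":0,"tz":0,"spin":0},{"grip":-0.2,"tx":0.6,"ty":0,"tz":0,"spin":0},{"grip":-0.2,"tx":0.6,"ty":0,"tz":0,"spin":0},{"grip":-0.2,"tx":0.4,"ty":0,"tz":0,"spin":0},{"grip":-0.2,"tx":0.3,"ty":0,"tz":0,"spin":0}]'
python3 -m creep '[{"grip":-0.2,"tx":0.3,"ty":0,"tz":0,"spin":0},{"grip":-0.2,"tx":0.2,"ty":0,"tz":0,"spin":0},{"grip":-0.2,"tx":0,"ty":0,"tz":0,"spin":0}]'
python3 f.py
```

```text
clock: 12.78
tool_pos: [0.5281, 0.1419, 0.0247]
eef_rot: [0.742, 0.67, 0.0, -0.0]
contact_force: [0.6, -2.3, -1.9]
opening: 0.397
finger_force: 1.0
clock: 13.03
tool_pos: [0.5286, 0.1466, 0.0247]
eef_rot: [0.742, 0.67, 0.0, -0.0]
contact_force: [0.3, -0.2, -0.6]
opening: 0.399
finger_force: 0.3
at [0.5286 0.1466 0.0247] yaw 84.14 z [ 0.     0.001 -1.   ] | shift(cm) before spin [0.59 0.08 0.27] after spin [0.59 0.08 0.27] spin -0.06 F [ 0.3 -0.2 -0.6] op 0.399 t 13.03
((529.8642578125, 149.73997497558594), (17.55313491821289, 68.70482635498047), 84.97689819335938) rack x [-0.039 -0.023] rack y [-0.02   0.046] 36
pics/s9.png
```

```bash
for i in 1; do python3 -m creep '[{"grip":-0.2,"tx":0.2,"ty":0,"tz":0,"spin":0},{"grip":-0.2,"tx":0.2,"ty":0,"tz":0,"spin":0},{"grip":-0.2,"tx":0,"ty":0,"tz":0,"spin":0}]'; done
python3 -m creep '[{"grip":-0.2,"tx":0.1,"ty":0,"tz":0,"spin":0},{"grip":-0.2,"tx":0.1,"ty":0,"tz":0,"spin":0},{"grip":-0.2,"tx":0,"ty":0,"tz":0,"spin":0}]'
```

```text
clock: 13.33
tool_pos: [0.529, 0.1495, 0.0248]
eef_rot: [0.743, 0.67, -0.0, 0.0]
contact_force: [-0.1, -3.7, 1.2]
opening: 0.399
finger_force: 1.6
clock: 13.58
tool_pos: [0.5292, 0.1514, 0.0248]
eef_rot: [0.743, 0.67, -0.0, 0.0]
contact_force: [0.0, -3.8, 2.8]
opening: 0.403
finger_force: 2.4
```

```bash
python3 -m creep '[{"grip":-0.2,"tx":0.1,"ty":0,"tz":0,"spin":0},{"grip":-0.2,"tx":0.1,"ty":0,"tz":0,"spin":0},{"grip":-0.2,"tx":0,"ty":0,"tz":0,"spin":0}]'
python3 -m creep '[{"grip":-0.2,"tx":0.1,"ty":0,"tz":0,"spin":0},{"grip":-0.2,"tx":0.1,"ty":0,"tz":0,"spin":0},{"grip":-0.2,"tx":0,"ty":0,"tz":0,"spin":0}]'
```

```text
clock: 13.83
tool_pos: [0.5292, 0.1514, 0.0248]
eef_rot: [0.743, 0.669, -0.001, 0.001]
contact_force: [0.1, -6.5, 4.8]
opening: 0.4
finger_force: 3.8
clock: 14.08
tool_pos: [0.5292, 0.1514, 0.0248]
eef_rot: [0.743, 0.669, -0.003, 0.002]
contact_force: [0.2, -10.6, 5.8]
opening: 0.4
finger_force: 5.3
```

The position holds at y = 0.1514 while the force rises, and TCP rack x is -30 mm against about -29 mm expected, so the tub is home. I'll back off, rise and go to the pin.

```bash
python3 -m creep '[{"grip":-0.2,"tx":0.1,"ty":0,"tz":0,"spin":0},{"grip":-0.2,"tx":0,"ty":0,"tz":0,"spin":0},{"grip":-0.2,"tx":-1,"ty":0,"tz":0,"spin":0},{"grip":-0.2,"tx":-2.5,"ty":0,"tz":0,"spin":0},{"grip":-0.2,"tx":-3,"ty":0,"tz":-3,"spin":0},{"grip":-0.2,"tx":-3,"ty":0,"tz":-3,"spin":0},{"grip":-0.2,"tx":-3,"ty":0,"tz":-3,"spin":0},{"grip":-0.2,"tx":-3,"ty":0,"tz":-3,"spin":0}]'
python3 -c "
from h import *
go(.535,-.30,.26,84.2)"
```

```text
clock: 14.75
tool_pos: [0.5143, 0.0054, 0.1438]
eef_rot: [0.742, 0.671, 0.001, -0.0]
contact_force: [1.0, 0.1, 0.6]
opening: 0.398
finger_force: 0.0
at [0.5143 0.0054 0.1438] yaw 84.27 z [ 0.002  0.003 -1.   ] | shift(cm) before spin [-30.15   5.13 -11.7 ] after spin [-30.14   5.16 -11.7 ] spin 0.07 F [1.  0.1 0.6] op 0.398 t 14.75
```

```bash
python3 -m creep '[{"grip":0,"tx":-2.5,"ty":0.4,"tz":-1.5,"spin":0},{"grip":0,"tx":-2.5,"ty":0.4,"tz":-1.5,"spin":0},{"grip":0,"tx":-2.5,"ty":0.4,"tz":-1.5,"spin":0},{"grip":0,"tx":-2.5,"ty":0.4,"tz":-1.5,"spin":0},{"grip":0,"tx":-2.5,"ty":0.4,"tz":-1.5,"spin":0},{"grip":0,"tx":-2.5,"ty":0.4,"tz":-1.5,"spin":0},{"grip":0,"tx":-2.5,"ty":0.4,"tz":-1.5,"spin":0},{"grip":0,"tx":-2.5,"ty":0.4,"tz":-1.2,"spin":0}]'
python3 -m creep '[{"grip":0,"tx":-2.5,"ty":0.4,"tz":0,"spin":0},{"grip":0,"tx":-2.5,"ty":0.4,"tz":0,"spin":0},{"grip":0,"tx":-2.5,"ty":0.5,"tz":0,"spin":0},{"grip":0,"tx":-2.5,"ty":0.5,"tz":0,"spin":0},{"grip":0,"tx":0,"ty":0,"tz":0,"spin":0},{"grip":0,"tx":0,"ty":0,"tz":0,"spin":0}]'
sed -i 's/w3/w4/g' d.py; python3 d.py
```

```text
clock: 15.42
tool_pos: [0.5267, -0.1974, 0.2611]
eef_rot: [0.742, 0.671, 0.002, 0.001]
contact_force: [0.9, -0.1, 0.3]
opening: 0.499
finger_force: 0.0
clock: 15.92
tool_pos: [0.5336, -0.2993, 0.2593]
eef_rot: [0.743, 0.669, 0.001, 0.0]
contact_force: [-0.5, 0.6, -0.2]
opening: 0.503
finger_force: 0.0
at [ 0.5336 -0.2993  0.2593] yaw 84.03 z [ 0.002  0.001 -1.   ] | shift(cm) before spin [18.53  4.75 -7.04] after spin [16.51  9.66 -7.04] spin -15.97 F [-0.5  0.6 -0.2] op 0.503 t 15.92
```

View pics/w4.png

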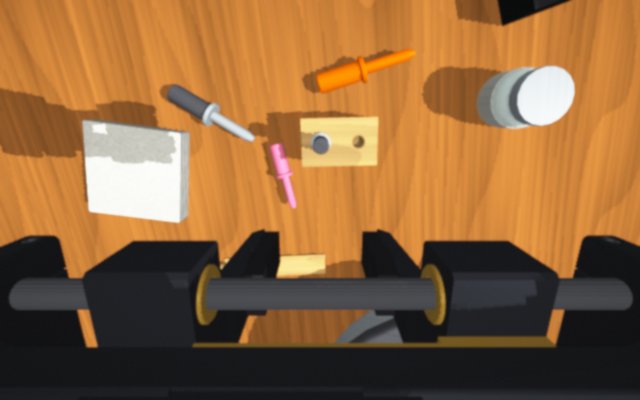

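```bash
python3 - <<'E'
from h import *
import pickle
p,d,c=pickle.load(open("w4.pkl","rb"));W=pts(c,d)
print("nadir",proj(c,list((-np.array(c["extrinsics"])[:3,:3].T@np.array(c["extrinsics"])[:3,3])[:2])+[0]))
for u,v in((335,78),(400,56),(185,98),(240,130),(278,152),(290,195),(320,143),(310,125)):print(u,v,W[v,u].round(3))
p,d,c=pickle.load(open("w3.pkl","rb"));W=pts(c,d)
for u,v in((478,218),(440,195),(312,232),(322,265)):print("w3",u,v,W[v,u].round(3))
p,d,c=snap("scene");q=pickle.load(open("scene.pkl","rb"))[0]
f=lambda i:cv2.resize(i[140:320,140:300],(400,450),interpolation=cv2.INTER_CUBIC)
cv2.imwrite("pics/cmp.png",np.hstack([f(q),f(p)])[...,::-1])
E
```

```text
nadir (np.float64(319.8581094690552), np.float64(117.61343862300217))
335 78 [ 0.563 -0.188  0.026]
400 56 [ 0.642 -0.172  0.027]
185 98 [ 0.378 -0.192  0.026]
240 130 [ 0.438 -0.237  0.026]
278 152 [ 0.481 -0.27   0.02 ]
290 195 [ 0.489 -0.329  0.02 ]
320 143 [ 0.537 -0.258  0.098]
310 125 [ 0.528 -0.239  0.053]
w3 478 218 [ 0.655 -0.232  0.12 ]
w3 440 195 [ 0.65  -0.231  0.035]
w3 312 232 [ 0.481 -0.27   0.019]
w3 322 265 [ 0.489 -0.321  0.019]
```

View pics/cmp.png

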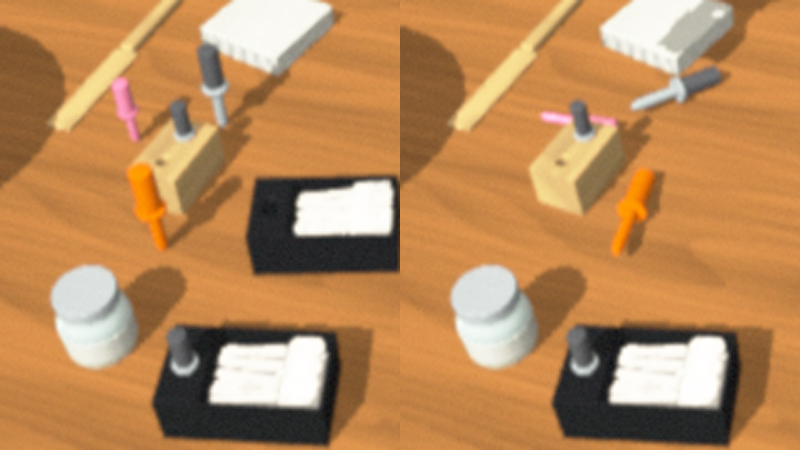

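The comparison shows the three look-alike pins, which had been balanced on their tips, now lying down, though the tool was never near them (pink had already fallen by t = 8.7 s). The meant pin still stands in the stand, its top at wrist (320,143). Now I'll measure that.

```bash
python3 - <<'E'
from h import *
import pickle
p,d,c=pickle.load(open("w4.pkl","rb"));W=pts(c,d);g=p.astype(int)
m=np.zeros(d.shape,bool);m[128:160,302:340]=1
k=m&(g.max(2)<95);v,u=np.nonzero(k&(W[...,2]>.09));print(u.mean(),v.mean(),len(u),ray(c,u.mean(),v.mean(),.096))
k=m&(W[...,2]>.07);print(W[k].mean(0),k.sum())
k=m&(W[...,2]>.09);print(W[k].mean(0),k.sum())
b=ray(c,u.mean(),v.mean(),.096); go(b[0],b[1],.13,84.2)
E
```

```text
317.0 138.75 4 [ 0.5347996  -0.25312506  0.096     ]
[ 0.53780915 -0.25994418  0.09987419] 246
[ 0.53778447 -0.26039482  0.1012296 ] 230
at [ 0.5338 -0.2967  0.2596] yaw 84.26 z [ 0.001  0.002 -1.   ] | shift(cm) before spin [ 4.32 -0.35 12.97] after spin [ 4.32 -0.35 12.97] spin 0.06 F [-0.2  0.6 -0.6] op 0.502 t 16.02
```

```bash
python3 -m creep '[{"grip":0,"tx":1.9,"ty":0,"tz":2,"spin":0},{"grip":0,"tx":1.8,"ty":0,"tz":2.5,"spin":0},{"grip":0,"tx":0,"ty":0,"tz":3,"spin":0},{"grip":0,"tx":0,"ty":0,"tz":3,"spin":0},{"grip":0,"tx":0,"ty":0,"tz":2.5,"spin":0},{"grip":0,"tx":0,"ty":0,"tz":0,"spin":0},{"grip":0,"tx":0,"ty":0,"tz":0,"spin":0}]'
python3 - <<'E'
from h import *
go(.5378,-.2595,.057,84.2)
p,d,c=snap("side");W=pts(c,d);x,y,z=W[...,0],W[...,1],W[...,2]
print(proj(c,(.5378,-.2595,.096)),proj(c,(.5378,-.2595,.058)))
k=(d>0)&(abs(x-.538)<.03)&(abs(y+.26)<.03)&(z>.062)&(z<.1)&(p.max(2)<110);print(W[k].mean(0),k.sum())
E
```

```text
clock: 16.6
tool_pos: [0.5367, -0.2599, 0.1292]
eef_rot: [0.742, 0.671, 0.0, -0.001]
contact_force: [0.1, -0.5, 0.0]
opening: 0.5
finger_force: 0.0
at [ 0.5367 -0.2599  0.1292] yaw 84.27 z [-0.001  0.002 -1.   ] | shift(cm) before spin [0.04 0.12 7.22] after spin [0.04 0.12 7.22] spin 0.07 F [ 0.1 -0.5  0. ] op 0.5 t 16.6
(np.float64(348.36203038097335), np.float64(144.1729126105485)) (np.float64(347.74653198277906), np.float64(153.96184111733086))
[ 0.53661666 -0.2540245   0.08299459] 50
```

```bash
python3 -m creep '[{"grip":0,"tx":0,"ty":0.1,"tz":2,"spin":0},{"grip":0,"tx":0,"ty":0,"tz":2,"spin":0},{"grip":0,"tx":0,"ty":0,"tz":1.7,"spin":0},{"grip":0,"tx":0,"ty":0,"tz":1.5,"spin":0},{"grip":0,"tx":0,"ty":0,"tz":0,"spin":0}]' 
python3 -m creep '[{"grip":-1,"tx":0,"ty":0,"tz":0,"spin":0},{"grip":-1,"tx":0,"ty":0,"tz":0,"spin":0},{"grip":-1,"tx":0,"ty":0,"tz":0,"spin":0},{"grip":-1,"tx":0,"ty":0,"tz":0,"spin":0},{"grip":-1,"tx":0,"ty":0,"tz":0,"spin":0},{"grip":-1,"tx":0,"ty":0,"tz":0,"spin":0}]' 30
```

```text
clock: 17.07
tool_pos: [0.5378, -0.2615, 0.0574]
eef_rot: [0.742, 0.67, 0.0, -0.0]
contact_force: [-0.3, 0.5, -0.2]
opening: 0.502
finger_force: 0.0
clock: 17.57
tool_pos: [0.5385, -0.2624, 0.0589]
eef_rot: [0.743, 0.67, 0.0, 0.001]
contact_force: [-0.4, -0.0, 6.1]
opening: 0.193
finger_force: 30.0
```

```bash
python3 -m creep '[{"grip":-1,"tx":0,"ty":0,"tz":-0.5,"spin":0},{"grip":-1,"tx":0,"ty":0,"tz":-1.5,"spin":0},{"grip":-1,"tx":0,"ty":0,"tz":-2,"spin":0},{"grip":-1,"tx":0,"ty":0,"tz":-2.5,"spin":0},{"grip":-1,"tx":0,"ty":0,"tz":-3,"spin":0},{"grip":-1,"tx":0,"ty":0,"tz":-3,"spin":0},{"grip":-1,"tx":0,"ty":0,"tz":-2.5,"spin":0},{"grip":-1,"tx":0,"ty":0,"tz":0,"spin":0}]'
python3 -c "
from h import *
go(.5448,.18,.2,84.2)"
```

```text
clock: 18.23
tool_pos: [0.5407, -0.2628, 0.213]
eef_rot: [0.743, 0.67, 0.002, 0.004]
contact_force: [0.7, 0.2, -0.5]
opening: 0.194
finger_force: 30.0
at [ 0.5407 -0.2628  0.213 ] yaw 84.09 z [ 0.009 -0.003 -1.   ] | shift(cm) before spin [44.09 -4.16  1.17] after spin [44.1  -4.07  1.17] spin -0.11 F [ 0.7  0.2 -0.5] op 0.194 t 18.23
```

```bash
python3 -m creep '[{"grip":-1,"tx":2,"ty":-0.3,"tz":0,"spin":0},{"grip":-1,"tx":3.1,"ty":-0.3,"tz":0,"spin":0},{"grip":-1,"tx":3.1,"ty":-0.3,"tz":0,"spin":0},{"grip":-1,"tx":3.1,"ty":-0.3,"tz":0,"spin":0},{"grip":-1,"tx":3.1,"ty":-0.3,"tz":0,"spin":0},{"grip":-1,"tx":3.1,"ty":-0.3,"tz":0,"spin":0},{"grip":-1,"tx":3.1,"ty":-0.3,"tz":0,"spin":0},{"grip":-1,"tx":3.1,"ty":-0.3,"tz":0,"spin":0}]'
python3 -m creep '[{"grip":-1,"tx":3.1,"ty":-0.3,"tz":0,"spin":0},{"grip":-1,"tx":3.1,"ty":-0.3,"tz":0,"spin":0},{"grip":-1,"tx":3.1,"ty":-0.3,"tz":0,"spin":0},{"grip":-1,"tx":2.5,"ty":-0.3,"tz":0,"spin":0},{"grip":-1,"tx":1.5,"ty":-0.2,"tz":0,"spin":0},{"grip":-1,"tx":0,"ty":0,"tz":0,"spin":0},{"grip":-1,"tx":0,"ty":0,"tz":0,"spin":0}]'
sed -i 's/w4/w5/g; s/go(.*/go(.5448,.18,.13,84.2)/' d.py; python3 d.py
```

```text
clock: 18.9
tool_pos: [0.5373, -0.0226, 0.207]
eef_rot: [0.743, 0.67, -0.001, -0.0]
contact_force: [0.7, 0.3, -0.3]
opening: 0.196
finger_force: 30.0
clock: 19.48
tool_pos: [0.5373, 0.11, 0.2071]
eef_rot: [0.742, 0.671, -0.001, -0.0]
contact_force: [-0.2, -1.1, -0.9]
opening: 0.193
finger_force: 30.0
at [0.5373 0.11   0.2071] yaw 84.22 z [-0.001 -0.001 -1.   ] | shift(cm) before spin [7.05 0.05 7.7 ] after spin [7.05 0.05 7.7 ] spin 0.02 F [-0.2 -1.1 -0.9] op 0.193 t 19.48
```

View pics/w5.png

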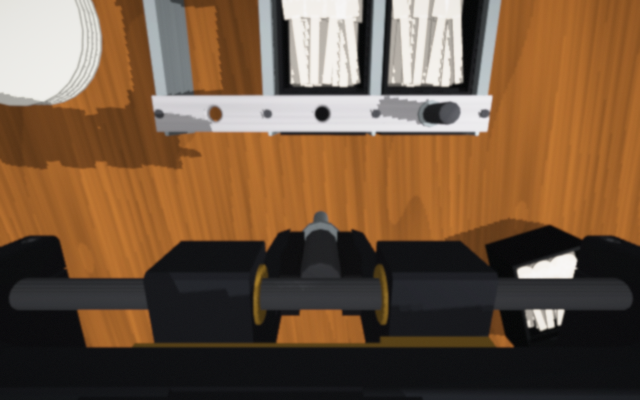

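The wrist view shows the fork tub in the middle bay and the fork hole at (322,114). The held pin is upright, its tip at (320,214) and collar at (320,232).

```bash
python3 - <<'E'
from h import *
import pickle
p,d,c=pickle.load(open("w5.pkl","rb"));g=p.astype(int);W=pts(c,d)
m=np.zeros(d.shape,bool);m[104:124,312:333]=1;m&=g.max(2)<120
v,u=np.nonzero(m);H=ray(c,u.mean(),v.mean(),.07);print("hole",u.mean(),v.mean(),len(u),H.round(4))
vs,us=np.nonzero(m);print(us.min(),us.max(),vs.min(),vs.max())
sub=g[104:124:2,310:335:2].max(2);print(sub)
T=r.get_state()["tool_pos"]
for z in(-.048,-.050): print("tip",ray(c,320,212.5,T[2]+z)-T)
# collar ring rows
m=np.zeros(d.shape,bool);m[205:262,300:342]=1
for v in range(208,248,4):
    row=np.nonzero((g[v,295:345].max(-1)>0))[0]
    print(v,g[v,304:338:3].max(-1),W[v,320].round(3))
E
```

```text
hole 321.8876404494382 113.12921348314607 178 [0.5452 0.1805 0.07  ]
315 329 106 120
[[225 225 225 223 213 202 196 202 216 225 226 226 226]
 [224 224 223 207 162 115 101 119 159 206 223 225 226]
 [224 222 212 153  61  28  24  34  78 151 210 224 224]
 [222 216 189  75  24  21  20  22  30  92 184 222 224]
 [223 209 164  37  20  21  20  21  23  62 164 222 226]
 [226 221 158  34  19  19  19  21  20  58 161 222 227]
 [222 221 181  56  21  21  20  20  26  82 177 221 223]
 [223 223 209 127  38  23  20  25  60 136 205 224 224]
 [227 227 224 201 133  78  65  86 141 197 224 227 227]
 [224 224 224 221 206 185 175 183 206 222 225 226 226]]
tip [-0.00058242  0.0049206  -0.048     ]
tip [-0.00065361  0.00426671 -0.05      ]
208 [165 181 184 174 178 172 169 168 188 181 175 168] [0.532 0.068 0.003]
212 [163 178 183 174 127  86  94 141 186 183 175 169] [0.537 0.116 0.166]
216 [166 177 183 148  72  78  86 103 175 183 177 169] [0.537 0.116 0.175]
220 [167 173 183 121  75  79  84 101 156 184 177 171] [0.538 0.123 0.202]
224 [169 143 101 113 123 128 127 123 111 112 165 172] [0.538 0.122 0.205]
228 [128 125 128 126 117 108 112 124 126 130 114 132] [0.538 0.12  0.205]
232 [ 81 129  90  39  35  35  34  35  47 112 128  67] [0.538 0.12  0.213]
236 [68 64 34 34 36 37 35 35 35 36 81 60] [0.538 0.12  0.218]
240 [33 33 34 36 34 35 35 35 35 34 39 40] [0.538 0.12  0.223]
244 [22 31 33 36 37 35 36 35 35 35 33 19] [0.538 0.12  0.227]
```

```bash
python3 -m creep '[{"grip":-1,"tx":2,"ty":0.05,"tz":0,"spin":0},{"grip":-1,"tx":2.5,"ty":0,"tz":0,"spin":0},{"grip":-1,"tx":1.7,"ty":0,"tz":1,"spin":0},{"grip":-1,"tx":0.8,"ty":0,"tz":2,"spin":0},{"grip":-1,"tx":0,"ty":0,"tz":2.5,"spin":0},{"grip":-1,"tx":0,"ty":0,"tz":1.7,"spin":0},{"grip":-1,"tx":0,"ty":0,"tz":0,"spin":0},{"grip":-1,"tx":0,"ty":0,"tz":0,"spin":0}]'
python3 -c "
from h import *
go(.5450,.1797,.076,84.2)"
```

```text
clock: 20.2
tool_pos: [0.5454, 0.177, 0.1349]
eef_rot: [0.743, 0.669, -0.001, 0.0]
contact_force: [0.9, -0.3, -0.9]
opening: 0.19
finger_force: 30.0
at [0.5454 0.177  0.1349] yaw 83.97 z [-0.002 -0.002 -1.   ] | shift(cm) before spin [ 0.27 -0.05  5.89] after spin [ 0.27 -0.05  5.89] spin -0.23 F [ 0.9 -0.3 -0.9] op 0.19 t 20.2
```

```bash
python3 -m creep '[{"grip":-1,"tx":0.27,"ty":-0.05,"tz":0.5,"spin":0},{"grip":-1,"tx":0,"ty":0,"tz":0.6,"spin":0},{"grip":-1,"tx":0,"ty":0,"tz":0,"spin":0}]'
python3 -m creep '[{"grip":-1,"tx":0,"ty":0,"tz":0.4,"spin":0},{"grip":-1,"tx":0,"ty":0,"tz":0.4,"spin":0},{"grip":-1,"tx":0,"ty":0,"tz":0.4,"spin":0},{"grip":-1,"tx":0,"ty":0,"tz":0,"spin":0}]'
python3 -c "
from h import *
go(.5450,.1797,.076,84.2)"
```

```text
clock: 20.45
tool_pos: [0.5454, 0.1819, 0.1245]
eef_rot: [0.743, 0.67, 0.0, 0.0]
contact_force: [0.2, -1.1, -1.0]
opening: 0.193
finger_force: 30.0
clock: 20.78
tool_pos: [0.5449, 0.1816, 0.1118]
eef_rot: [0.743, 0.67, -0.001, -0.0]
contact_force: [0.3, -0.8, -2.2]
opening: 0.193
finger_force: 30.0
at [0.5449 0.1816 0.1118] yaw 84.11 z [-0.001 -0.001 -1.   ] | shift(cm) before spin [-0.19  0.03  3.58] after spin [-0.19  0.03  3.58] spin -0.09 F [ 0.3 -0.8 -2.2] op 0.193 t 20.78
```

```bash
python3 -m creep '[{"grip":-1,"tx":-0.15,"ty":0,"tz":0.3,"spin":0},{"grip":-1,"tx":0,"ty":0,"tz":0.4,"spin":0},{"grip":-1,"tx":0,"ty":0,"tz":0.4,"spin":0},{"grip":-1,"tx":0,"ty":0,"tz":0,"spin":0}]'
python3 -m creep '[{"grip":-1,"tx":0,"ty":0,"tz":0.5,"spin":0},{"grip":-1,"tx":0,"ty":0,"tz":0.5,"spin":0},{"grip":-1,"tx":0,"ty":0,"tz":0.5,"spin":0},{"grip":-1,"tx":0,"ty":0,"tz":0.4,"spin":0},{"grip":-1,"tx":0,"ty":0,"tz":0,"spin":0}]'
python3 -c "
from h import *
go(.5450,.1797,.076,84.2)"
```

```text
clock: 21.12
tool_pos: [0.5447, 0.1805, 0.1007]
eef_rot: [0.742, 0.67, -0.001, -0.0]
contact_force: [-0.5, -0.0, -1.2]
opening: 0.192
finger_force: 30.0
clock: 21.53
tool_pos: [0.5446, 0.1804, 0.0815]
eef_rot: [0.742, 0.67, -0.001, -0.0]
contact_force: [0.6, 0.0, -0.5]
opening: 0.192
finger_force: 30.0
at [0.5446 0.1804 0.0815] yaw 84.12 z [-0.002 -0.001 -1.   ] | shift(cm) before spin [-0.06  0.05  0.55] after spin [-0.06  0.05  0.55] spin -0.08 F [ 0.6  0.  -0.5] op 0.192 t 21.53
```

```bash
python3 -m creep '[{"grip":-1,"tx":0,"ty":0,"tz":0.3,"spin":0},{"grip":-1,"tx":0,"ty":0,"tz":0.2,"spin":0},{"grip":-1,"tx":0,"ty":0,"tz":0,"spin":0}]'
python3 -m creep '[{"grip":-1,"tx":0,"ty":0,"tz":0.1,"spin":0},{"grip":-1,"tx":0,"ty":0,"tz":0.1,"spin":0},{"grip":-1,"tx":0,"ty":0,"tz":0,"spin":0}]'
```

```text
clock: 21.78
tool_pos: [0.545, 0.1806, 0.0772]
eef_rot: [0.742, 0.67, -0.0, -0.0]
contact_force: [-0.8, -0.1, -0.4]
opening: 0.194
finger_force: 30.0
clock: 22.03
tool_pos: [0.5453, 0.1807, 0.0768]
eef_rot: [0.743, 0.67, 0.0, 0.0]
contact_force: [-2.7, -0.9, 8.4]
opening: 0.193
finger_force: 30.0
```

Contact at TCP z = 0.0768, so the collar is on the rail. I'll release and rise.

```bash
python3 -m creep '[{"grip":-0.4,"tx":0,"ty":0,"tz":-0.1,"spin":0},{"grip":-0.2,"tx":0,"ty":0,"tz":0,"spin":0},{"grip":-0.1,"tx":0,"ty":0,"tz":0,"spin":0},{"grip":-0.1,"tx":0,"ty":0,"tz":0,"spin":0},{"grip":-0.1,"tx":0,"ty":0,"tz":-1,"spin":0},{"grip":-0.1,"tx":0,"ty":0,"tz":-2,"spin":0},{"grip":-0.1,"tx":0,"ty":0,"tz":-3,"spin":0},{"grip":-0.1,"tx":0,"ty":0,"tz":-3,"spin":0}]'
python3 -m creep '[{"grip":-0.1,"tx":-2.5,"ty":0,"tz":-3,"spin":0},{"grip":-0.1,"tx":-2.5,"ty":0,"tz":-3,"spin":0},{"grip":-0.1,"tx":-2.5,"ty":0,"tz":-1,"spin":0},{"grip":-0.1,"tx":-2,"ty":0,"tz":0,"spin":0},{"grip":-0.1,"tx":0,"ty":0,"tz":0,"spin":0},{"grip":-0.1,"tx":0,"ty":0,"tz":0,"spin":0}]'
python3 - <<'E'
from h import *
p,d,c=snap("wrist");q,e,k=snap("side")
A=cv2.resize(p[0:240,140:500],(540,360));B=cv2.resize(q[200:330,180:370],(540,370))
cv2.imwrite("pics/final.png",np.vstack([A,B][:2])[::1][:,:,::-1][:590] if 0 else cv2.resize(np.vstack([A,B]),(430,590))[...,::-1])
W=pts(c,d);z=W[...,2];m=(d>0)&(z>.08)&(abs(W[...,0]-.545)<.025)&(abs(W[...,1]-.18)<.025);print(z[m].max(),W[m].mean(0))
E
```

```text
clock: 22.7
tool_pos: [0.5445, 0.1804, 0.1675]
eef_rot: [0.742, 0.67, -0.001, -0.0]
contact_force: [0.7, -0.1, -0.4]
opening: 0.447
finger_force: 0.0
clock: 23.2
tool_pos: [0.5354, 0.0851, 0.2371]
eef_rot: [0.743, 0.669, 0.0, 0.0]
contact_force: [-1.0, -0.2, 0.0]
opening: 0.449
finger_force: 0.0
0.1174199718012461 [0.54480053 0.18085455 0.11309845]
```

View pics/final.png

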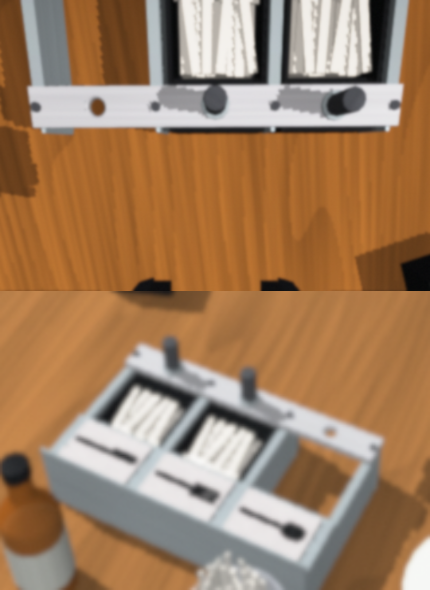

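The pin stands in the fork hole at the same height as the knife bay's (top about 0.114–0.117 m), and the tub is in the fork bay with the gripper clear.

```bash
python3 -c "
from plant import workorder
print(workorder.finish_job())"
```

```text
the job is handed in; nothing more can be done
None
```

The fork tub is home in the fork bay, the pin is seated through the rail with its collar resting on it, and the job was handed in at about 23 s; the three look-alike pins (grey, pink, orange), which had stood on their tips, toppled during the run — I recorded no contact with them but did not establish the cause, and I left them lying.

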